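# Bring a pipe piece round on the revolving rack and butt it up in the tacking jig

## Robot

A 6-joint arm with a two-finger parallel gripper is mounted at the origin on the work surface. World frame = base frame: x ahead of the robot, y to its left, z up, the work surface at z = 0. Lengths are in m, angles in rad, forces in N, time in s.
With the tool pointing down it reaches from about 0.25 to 0.725 m from the base axis. Payload 4 kg.
Tool frame: the origin (TCP) lies on the centre line of the jaws, within the pads' length; the fingertips stand 11 mm ahead of it and the grasp point (between the pads) lies 8 mm behind it (bot.nose_length is the distance from the TCP to the fingertips, in m); z points along the fingers, y is the direction in which the jaws open and shut (so a half turn about z gives the same grasp; the last joint's range is limited). The gripper opens to 85 mm and grips with 20 to 120 N. Pads are 22 mm wide; open, the fingers measure 114 mm over their backs; the gripper's body (76 mm by 85 mm) begins 54 mm behind the grasp point. The pads swing forward as they close: fully open they stand 13 mm farther back than shut.
Start: joints at [-1.203, 0.241, 0.005, 1.335, 0, 1.571], TCP at [0.18, -0.467, 0.242] pointing down, gripper open.
Joint ranges: [-2.72, 2.72], [-1.05, 1.87], [-1.09, 1.28], [-1.99, 2.15], [-1.42, 1.44], [-3.14, 3.14]. Speed limits (rad/s): [2.79, 2.79, 3.14, 3.14, 3.14, 3.14].

## Interface

Orientations are given as a unit quaternion [x, y, z, w].
In Python, from workcell import bot gives the robot as it stands.
- The arm moves only by the tool play_rows, never from a script. Its argument "plan" is one flat list of numbers, 6 for each row, row after row: the shift along the tool's x, y, z in mm, then the turn, a rotation vector about the tool's x, y, z in rad. A call has 1 to 20 rows; each row shifts and turns the commanded pose from where the row before left it, along the tool's axes as they then stand; what a row does not reach is not made up. A row lasts 1/8 s, in which the tool goes at most 62.5 mm and 10.7 degrees, less where a joint would pass 70% of its speed; a pose out of reach is approached as far as the arm can. A call with a gripper value outside its range is refused whole. "hand" is the opening in per cent of the stroke, from 0 (shut) to 100 (fully open), set as the call begins (left out, the last holds). The fingers move at their own pace and stop on an object; the grip force is fixed at half the most. Time passes only in rows, so rows that do not move let the fingers close. It gives the time, the measured TCP pose, the force and the opening at its end, in the units of the state.
- bot.get_obs(): the state, without advancing time (a new reading comes with each control period).
- bot.camera(name): name is "scene" or "side" or "wrist"; returns a dict with "frame" (400x640x3 uint8, blue, green, red), "range_z" (400x640 float32, m along the optical axis (not along the pixel's ray), 0 where there is no reading), "K" (3x3 intrinsics, pixels), "cam_to_world" (4x4, takes a point from camera to world coordinates). Camera axes: x right, y down, z forward; pixel columns grow to the right and rows downward; lengths in m; the calibration is good to about 2 mm. A picture is of the moment at which its call begins.
- bot.job_done(): hands the job in, once; it reports no verdict.
Trained networks look in the newest picture that a camera, given by its name, has taken for a name from the list of things; names that differ only in an ending like _2 or _b are one class to them, and where a whole thing is asked for, a point or a joint stands for the part that bears it (a point fixed in the world has none). Each returns a list of dicts, best first, with "p" (0 to 1); they miss things now and then, are a little off and sometimes report something else, mostly with a low value. They report only what shows in the picture. A call takes as long as a camera call. They do not tell look-alikes from the thing itself.
- bot.outline_of(query, camera): "mask" (400x640 bool, what is visible of it) and "point" ([row, column] in pixels, amid what is visible of it).
The state is a dict: "clock": time; "joint_pos": joint angles; "joint_vel": joint speeds; "tau": joint torques, N m; "eef_pos": TCP position; "tool_rot": TCP orientation; "ft_force": force on the tool from outside, world axes, zero at the start; "ft_torque": the same for the moment, N m; "grip_width": finger opening in m.
Only numpy, scipy, OpenCV 4.12 (cv2) and the standard library are available. Lean on these libraries where they do the work, as an engineer would, in place of code of your own. Each camera call takes 0.05 s, during which the arm holds its last target.

## Task

Turn the revolving rack until the bay with the long, full-diameter round pipe piece (as thick as the pipe clamped in the tacking jig) stands at the fixed pointer and let it come to rest, then lift that piece out of its sloping cradle while it is there. Set it down gently in the free half of the jig's V and slide it along until you feel it butt tight against the end of the clamped pipe, in line with it, and let go. Leave the other pieces in their bays, and do not shift the hammer, brush or magnet that lie around.

Things in the scene. Friction and masses are not known exactly. Their poses are not given: they have to be found in the camera images.
- pipe: The piece to fit: plain round steel pipe, 48.3 mm outside, 120 mm long, 0.3 to 0.5 kg. Origin at its centre, x along its axis, both ends alike. It lies loose in a bay of the revolving rack, its axis sloping 35 degrees: inner end low, against the bay's stop, outer end high, centre 130 mm from the rack's axis and 118 mm above the table. 35 mm or more is free for fingers on both sides of it.
- hub (a point): Top of the revolving rack's centre column, on its vertical axis, 109 mm above the table (a nut on it ends 20 mm higher). The rack: an aluminium turntable 400 mm across, upper face 39 mm above the table, with five bays 72 degrees apart. Each bay is an angle-iron V cradle, open side up, pointing straight out from the axis, sloping 35 degrees down towards it, with a low stop at its inner end.
- turntable (a joint): Angle of the rack about its vertical axis from the start, rad, anticlockwise from above positive; free for two turns each way, light friction (2 N at a post, more when fast), stays where left. To turn it, grip or push one of its five upright round posts along its circle: 18 mm thick, 172 mm from the axis, halfway between bays (36 degrees from each), top 150 mm above the table, bare from 45 mm up.
- stand: The rack's fixed foot; origin on the table, on the rack's axis. Its pointer, a steel bar 30 mm wide, comes out from under the turntable on the robot's side, straight along this body's -x axis, and is bent up to a point 230 mm from the axis, tip 62 mm above the table. A bay stands at the pointer when its middle line lies over it (along -x of this body), the piece's high end above it.
- bay_pipe (a point): Where the centre of the piece to fit lies in its bay; turns with the rack.
- short_pipe: Round pipe, 48.3 mm outside, only 75 mm long, in another bay; origin at its centre. To be left in its bay.
- bay_short_pipe (a point): Where the centre of the short pipe lies in its bay; turns with the rack.
- thin_pipe: Thin round pipe, 33.7 mm outside, 120 mm long, in another bay; origin at its centre. To be left in its bay.
- bay_thin_pipe (a point): Where the centre of the thin pipe lies in its bay; turns with the rack.
- square_tube: Square tube, 40 by 40 mm, 110 mm long, in another bay; origin at its centre. To be left in its bay. The fifth bay is empty.
- bay_square_tube (a point): Where the centre of the square tube lies in its bay; turns with the rack.
- joint_face (a point): Centre of the near end face of the pipe clamped in the tacking jig (48.3 mm outside, 150 mm long), 64 mm above the table. x points level from this face into the clamped pipe, away from the robot; z up. A toggle clamp holds that pipe 100 mm behind the face. The V before the face is free: a 48.3 mm pipe laid in it has its axis in line with the clamped one, 64 mm above the table.
- jig: The tacking jig, fixed to the table; origin on the table below joint_face, axes as there. A steel plate 8 mm thick carries a level angle-iron V, open side up, from 140 mm before to 180 mm behind joint_face. The V's edges end 15 mm below the axis of a pipe in it and reach 21 mm to either side, less than the pipe's half width, so fingers can hold the pipe as it goes in.
- magnet_square: Triangular welding magnet, 110 mm wide, 24 mm high. Bystander.
- wire_brush: Wooden wire brush, 250 mm long, 36 mm high. Bystander.
- chipping_hammer: Hammer lying on the table, 270 mm long. Bystander.
Not all that is in view belongs to the job. What is shaped like the short_pipe but yellow is not meant.

How it is judged:
By the outcome, as a careful person would: the job done as asked, in the order asked, and still so for the second after the job is handed in, with the robot touching nothing.
It also fails if it takes over 72 s, if anything falls off the work surface, if the arm or the gripper's body presses on something with over 40 N, if the wrist force passes 120 N, or if a joint passes its speed limit or range.

## Working session

There is one attempt and no reset: what is moved stays moved. The work goes in short steps, Python scripts to look and compute and a tool call to move; the robot and the scene stay as the last step left them, time stands still between calls to the robot, and variables do not carry over. Pictures are saved under pics/ and viewed, and the job is handed in when it is done.

Besides the shell and the picture viewer there is one more tool, called after "Call:" as a command line: name --argument value ..., lists and objects as JSON in quotes. play_rows: Moves the arm, as the interface text tells. Its arguments: {"type":"object","properties":{"plan":{"type":"array","items":{"type":"number"}},"hand":{"type":"number"}},"required":["plan"]}

```bash
mkdir -p pics; ls
cat > h.py <<'E'
import numpy as np, cv2
from workcell import bot
from scipy.spatial.transform import Rotation as R
def pts(c,m=None):
    z=c["range_z"];v,u=np.nonzero((z>0)&(m if m is not None else True))
    d=z[v,u];K=c["K"];P=np.c_[(u-K[0,2])/K[0,0]*d,(v-K[1,2])/K[1,1]*d,d]
    T=c["cam_to_world"];return P@T[:3,:3].T+T[:3,3],u,v
E
python3 - <<'E'
from h import *
for n in ("scene","side"):
    c=bot.camera(n);cv2.imwrite(f"pics/{n}0.png",c["frame"]);np.savez(f"{n}0.npz",**c)
    for q in ["pipe","short_pipe","thin_pipe","square_tube","hub","stand","jig","turntable","magnet_square","wire_brush","chipping_hammer"]:
        for o in bot.outline_of(q,n):
            P,u,v=pts(c,o["mask"]);print(n,q,round(o["p"],2),o["point"],np.median(P,0).round(3),o["mask"].sum())
print(bot.get_obs())
E
```

```text
pics
scene pipe 0.81 [225.4, 279.5] [ 0.75  -0.045  0.129] 563
scene short_pipe 0.94 [203.3, 325.5] [0.629 0.038 0.115] 494
scene short_pipe 0.67 [142.1, 244.8] [ 0.453 -0.327  0.036] 588
scene short_pipe 0.6 [310.7, 408.7] [0.797 0.331 0.045] 650
scene thin_pipe 0.91 [164.3, 324.9] [ 0.494 -0.029  0.122] 446
scene square_tube 0.84 [192.2, 244.2] [ 0.692 -0.183  0.126] 628
scene square_tube 0.37 [272.4, 352.8] [0.737 0.167 0.025] 1025
scene hub 0.77 [207.6, 294.0] [ 0.634 -0.073  0.043] 10739
scene stand 0.56 [270.7, 353.7] [0.737 0.167 0.025] 1100
scene stand 0.48 [193.8, 247.7] [ 0.693 -0.182  0.125] 641
scene turntable 0.92 [207.4, 291.8] [ 0.635 -0.073  0.043] 10172
scene magnet_square 0.65 [273.8, 352.1] [0.737 0.167 0.025] 1154
scene wire_brush 0.73 [142.5, 245.1] [ 0.449 -0.326  0.037] 523
scene wire_brush 0.72 [243.9, 434.6] [0.592 0.34  0.015] 4704
scene chipping_hammer 0.59 [183.7, 182.9] [ 0.661 -0.431  0.024] 641
side pipe 0.71 [184.3, 380.3] [ 0.735 -0.061  0.132] 1221
side short_pipe 0.95 [121.2, 336.5] [0.784 0.314 0.04 ] 390
side short_pipe 0.57 [180.1, 320.0] [0.616 
[... 613 characters left out ...]
0.39   0.025] 1659
{'clock': 1.2, 'joint_pos': array([-1.20298972e+00,  2.40566777e-01,  5.01641214e-03,  1.33516693e+00,
       -2.59229330e-05,  1.57082585e+00]), 'joint_vel': array([ 0.00073296, -0.00047131, -0.00030923, -0.00026458,  0.00024039,
       -0.00280679]), 'tau': array([-1.88613732e-03, -3.72218728e+01,  2.52692592e+01,  1.31871282e-03,
        6.38357164e-05, -3.46580961e-06]), 'eef_pos': array([ 0.17978503, -0.46658083,  0.24232935]), 'tool_rot': array([ 9.83140092e-01,  1.82853925e-01, -5.51639045e-06,  4.12182298e-05]), 'ft_force': array([ 0.02972996, -0.39794696, -0.80811424]), 'ft_torque': array([ 0.02713466, -0.0235324 ,  0.02172347]), 'grip_width': 0.08530072680057543}
```

View pics/scene0.png

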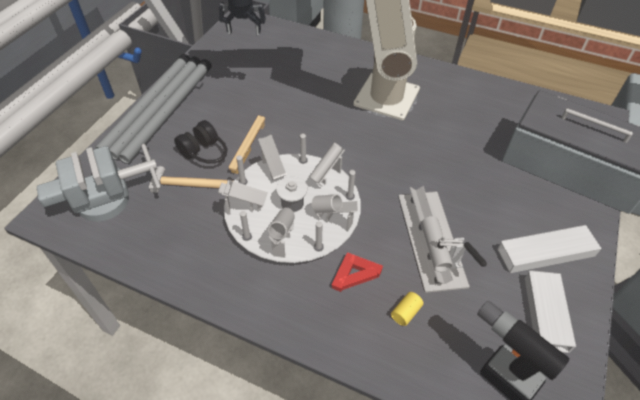

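View pics/side0.png

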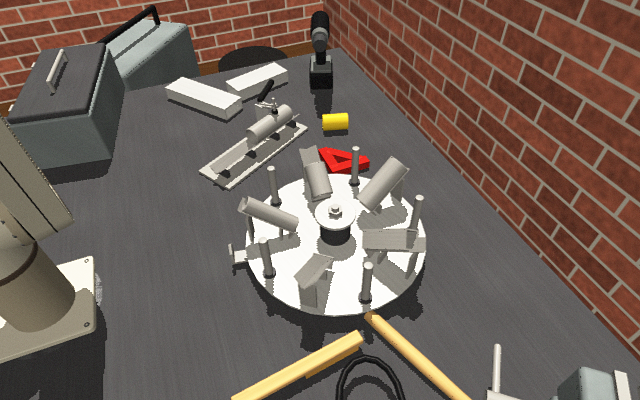

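```bash
python3 - <<'E'
from h import *
for n in ("scene","side"):
    c=dict(np.load(f"{n}0.npz"));P,u,v=pts(c)
    im=c["frame"].copy()
    # turntable disc face
    near=np.hypot(P[:,0]-.6,P[:,1]+.1)<.26
    f=near&(abs(P[:,2]-.039)<.005)
    Q=P[f][:,:2].astype(np.float32);h=cv2.convexHull(Q)[:,0]
    (cx,cy),r=cv2.minEnclosingCircle(Q);print(n,"disc",cx,cy,r)
    pp=near&(P[:,2]>.1365)&(np.hypot(P[:,0]-cx,P[:,1]-cy)>.15)&(P[:,2]<.155)
    Q=P[pp];a=np.degrees(np.arctan2(Q[:,1]-cy,Q[:,0]-cx))
    hist,_=np.histogram(a,72,(-180,180))
    print([(int(-180+5*i),int(k)) for i,k in enumerate(hist) if k])
    hb=near&(P[:,2]>.122)&(np.hypot(P[:,0]-cx,P[:,1]-cy)<.03);print("nut",P[hb].mean(0) if hb.any() else None, hb.sum())
    hb=near&(abs(P[:,2]-.107)<.006)&(np.hypot(P[:,0]-cx,P[:,1]-cy)<.06);
    if hb.any():print("hubtop",cv2.minEnclosingCircle(P[hb][:,:2].astype(np.float32)),np.median(P[hb][:,2]))
    # pointer
    rr=np.hypot(P[:,0]-cx,P[:,1]-cy)
    g=(rr>.205)&(rr<.245)&(P[:,2]>.012)&(P[:,0]<cx-.1)&(P[:,2]<.08)
    print("pointer",g.sum(),P[g].mean(0),np.c_[P[g].min(0),P[g].max(0)].tolist())
    # jig
    j=(P[:,1]>.17)&(P[:,1]<.45)&(P[:,0]>.3)&(P[:,0]<.8)&(P[:,2]>.06)&(P[:,2]<.1)
    print("jigtop",j.sum());
    cr=im[100:300]
E
python3 - <<'E'
import cv2
i=cv2.imread('pics/side0.png');cv2.imwrite('pics/side0b.png',cv2.resize(i[130:310,220:440],None,fx=3.3,fy=3.3,interpolation=cv2.INTER_CUBIC))
i=cv2.imread('pics/scene0.png');cv2.imwrite('pics/scene0b.png',cv2.resize(i[120:300,210:480],None,fx=2.9,fy=2.9,interpolation=cv2.INTER_CUBIC))
E
```

```text
scene disc 0.5925376415252686 -0.11629817634820938 0.24203331768512726
[(-180, 4), (-140, 4), (-135, 1), (-130, 2), (-125, 1), (-55, 18), (-50, 6), (-45, 1), (-40, 31), (-35, 11), (-15, 4), (-10, 42), (15, 46), (20, 18), (25, 54), (30, 21), (45, 1), (50, 42), (55, 1), (70, 9), (75, 36), (80, 18), (85, 21), (105, 15), (110, 28), (135, 16), (140, 66), (145, 26), (150, 6)]
nut None 0
hubtop ((0.6103737354278564, -0.08588553965091705), 0.04294097051024437) 0.11053290773858138
pointer 81 [ 0.47674619 -0.25268091  0.03483591] [[0.4539074249827709, 0.4921822101009319], [-0.33365571505510455, 0.07300462389426621], [0.014061125126793916, 0.04408306776170812]]
jigtop 976
side disc 0.591289222240448 -0.1159047782421112 0.24196673929691315
[(-180, 5), (-175, 5), (-140, 13), (-135, 2), (-130, 1), (-125, 8), (-55, 46), (-50, 15), (-45, 9), (-40, 48), (-35, 3), (-15, 42), (-10, 41), (15, 169), (20, 88), (25, 67), (30, 1), (45, 8), (50, 51), (70, 13), (75, 55), (80, 39), (85, 16), (105, 8), (110, 58), (135, 1), (140, 63), (145, 95), (150, 48)]
nut [ 0.61027082 -0.09475532  0.12323702] 4
hubtop ((0.6096522808074951, -0.08992962539196014), 0.042963579297065735) 0.11019153730850195
pointer 309 [ 0.44124994 -0.20349305  0.03527423] [[0.3835550777360951, 0.49118938402068485], [-0.33821794925673127, 0.040621433428136844], [0.012255022677832628, 0.06432627553440351]]
jigtop 888
```

View pics/side0b.png

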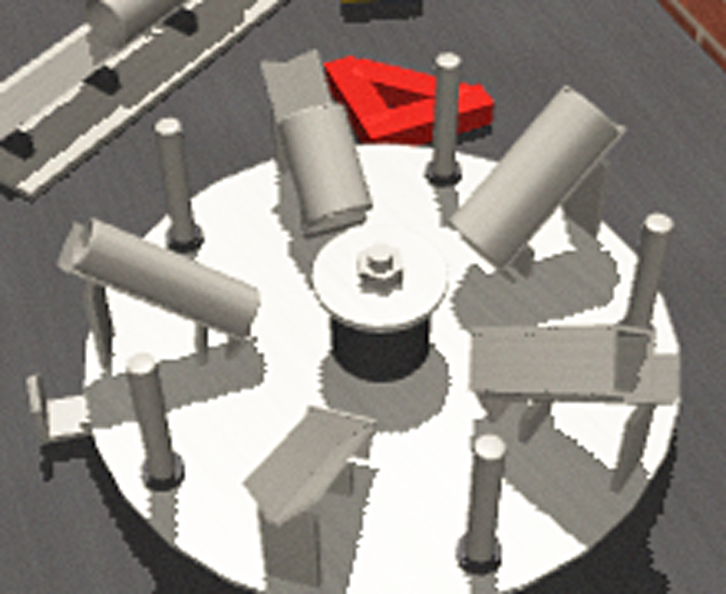

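View pics/scene0b.png

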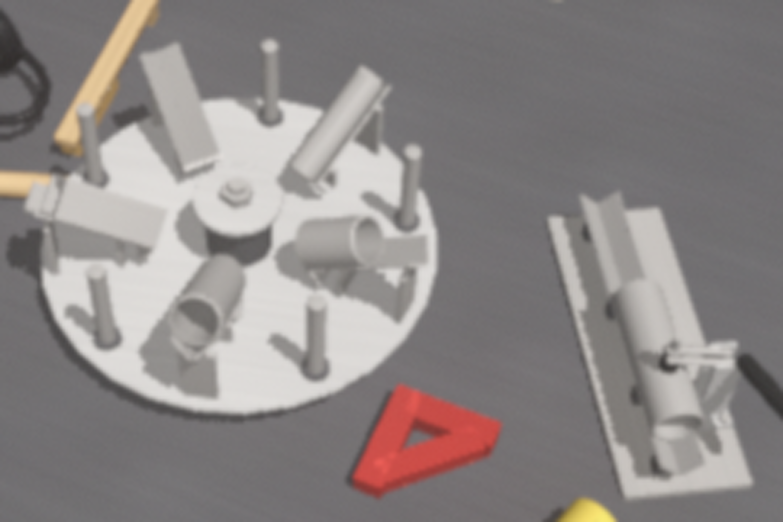

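The crops show four occupied bays. In the side image the long, thick round pipe is at (380,184), the thin pipe at (269,213), the short pipe at (320,180) and the square tube at (390,237). The first fits the description because it is long and about as thick as the clamped pipe. I'll check its diameter and work out the geometry.

```bash
cat > geo.py <<'E'
from h import *
from scipy.optimize import least_squares
def rack(c):
    P,u,v=pts(c)
    rr=np.hypot(P[:,0]-.61,P[:,1]+.088)
    f=(rr<.215)&(abs(P[:,2]-.039)<.004)
    Q=P[f]
    # rim: outermost per angle
    a=np.arctan2(Q[:,1]+.088,Q[:,0]-.61);r=np.hypot(Q[:,0]-.61,Q[:,1]+.088)
    b=((a+np.pi)/(2*np.pi)*90).astype(int);E=[Q[b==k][np.argmax(r[b==k])] for k in range(90) if (b==k).any() and r[b==k].max()>.185]
    E=np.array(E)
    s=least_squares(lambda p:np.hypot(E[:,0]-p[0],E[:,1]-p[1])-p[2],[.61,-.088,.2],loss="soft_l1",f_scale=.002).x
    return P,s
def posts(P,c):
    rr=np.hypot(P[:,0]-c[0],P[:,1]-c[1])
    m=(abs(rr-.172)<.016)&(P[:,2]>.06)&(P[:,2]<.155)
    # phase of 5-fold with points near post circles
    Q=P[m];best=[]
    for ph in np.arange(0,72,.5):
        A=np.radians(ph+72*np.arange(5));C=np.c_[c[0]+.172*np.cos(A),c[1]+.172*np.sin(A)]
        d=np.linalg.norm(Q[:,None,:2]-C[None],axis=2).min(1)
        best.append((np.sum(d<.0105),ph))
    n=np.array([b[0] for b in best]);ph=np.array([b[1] for b in best])
    k=n>.8*n.max();z=np.sum(n[k]*np.exp(1j*np.radians(5*ph[k])))
    return (np.degrees(np.angle(z))/5)%72,n.max()
E
python3 - <<'E'
from geo import *
for n in ("scene","side"):
    c=dict(np.load(f"{n}0.npz"));P,s=rack(c);print(n,s,posts(P,s))
    ctr=s[:2]
    rr=np.hypot(P[:,0]-ctr[0],P[:,1]-ctr[1])
    g=(rr>.207)&(rr<.245)&(P[:,2]>.014)&(P[:,0]<ctr[0]-.15)&(P[:,2]<.075)&(P[:,1]>-.2)
    G=P[g];print("pointer",g.sum(),np.degrees(np.arctan2(ctr[1]-np.median(G[:,1]),ctr[0]-np.median(G[:,0]))))
    t=G[G[:,2]>.035]
    if len(t):print("tip",len(t),t.mean(0),np.ptp(t,axis=0),np.degrees(np.arctan2(ctr[1]-t[:,1].mean(),ctr[0]-t[:,0].mean())))
    # pipe bays: cylinder fit
    from scipy.ndimage import binary_erosion
    for q,a0 in (("far",20),("near",150),("short",85)):
        a=np.degrees(np.arctan2(P[:,1]-ctr[1],P[:,0]-ctr[0]))
        m=(rr>.06)&(rr<.2)&(abs(a-a0)<22)&(P[:,2]>.09)
        Q=P[m]
        def res(p):
            A=p[0];d=np.array([np.cos(A)*np.cos(np.radians(35)),np.sin(A)*np.cos(np.radians(35)),np.sin(np.radians(35))])
            o=np.array([ctr[0]+.13*np.cos(A),ctr[1]+.13*np.sin(A),.118+p[1]])
            w=Q-o;w=w-np.outer(w@d,d);return np.linalg.norm(w,axis=1)-p[2]
        o=least_squares(res,[np.radians(a0),0,.024],loss="soft_l1",f_scale=.001).x
        print(q,len(Q),"ang",np.degrees(o[0]),"dz",o[1],"D",2*o[2],np.median(abs(res(o))))
    # jig cylinder
    m=(P[:,1]>.15)&(P[:,1]<.45)&(P[:,0]>.35)&(P[:,0]<.75)&(P[:,2]>.066)&(P[:,2]<.092)
    Q=P[m]
    def rj(p):
        d=np.array([np.cos(p[0]),np.sin(p[0]),0]);w=Q-[.6,p[1],p[2]];w=w-np.outer(w@d,d);return np.linalg.norm(w,axis=1)-.02415
    for a0 in np.radians([0,20,-20]):
        o=least_squares(rj,[a0,Q[:,1].mean(),.064],loss="soft_l1",f_scale=.001)
        print("jig",np.degrees(o.x[0]),o.x[1:],o.cost,len(Q))
    p=o.x;d=np.array([np.cos(p[0]),np.sin(p[0]),0]);ok=abs(rj(p))<.002
    t=(Q[ok]-[.6,p[1],p[2]])@d;print("t range",np.percentile(t,[0,1,2,5,50,95,98,99,100]))
E
```

```text
scene [ 0.61361144 -0.08051407  0.19887782] (np.float64(50.75364625270535), np.int64(702))
pointer 0 nan
far 654 ang 15.030299123941829 dz 0.002601014635343123 D 0.046892161061672606 0.0011614574349928415
near 531 ang 159.13349512804172 dz -0.014581004375650979 D 0.03764299556711278 0.0020448577845684456
short 712 ang 86.83968601859459 dz 0.00014124504847768432 D 0.048917751642439423 0.001877837193051058
jig 31.255380027333487 [0.34914809 0.06620648] 0.0025086633318278594 793
jig 31.255386803090815 [0.34914809 0.06620648] 0.002508663331829703 793
jig 31.25537785535898 [0.34914809 0.06620648] 0.0025086633318278997 793
t range [-0.08672601 -0.08415634 -0.08130539 -0.07622308 -0.01294537  0.05896176
  0.0635021   0.06452249  0.06550339]
side [ 0.61459886 -0.08236135  0.19873856] (np.float64(50.748143092799815), np.int64(1403))
pointer 195 -9.397518598535749
tip 57 [ 0.38851315 -0.04579483  0.05013784] [0.01082106 0.02904052 0.02898061] -9.187312635417175
far 1282 ang 15.43506927457302 dz -0.0018261350935890458 D 0.051377778998916 0.0009616089062854417
near 1018 ang 158.34290321936052 dz -0.013553676388015409 D 0.035515783332052124 0.0011041664663365997
short 973 ang 86.56057262723611 dz -0.0018021025652365929 D 0.0503419861445205 0.0009812778963885806
jig 31.532163854507033 [0.34759302 0.06589563] 0.0023665079272329774 724
jig 31.53216775259494 [0.34759302 0.06589563] 0.002366507927233087 724
jig 31.53213442616618 [0.34759302 0.06589564] 0.0023665079272692327 724
t range [-0.08382576 -0.08216058 -0.08159291 -0.0792294  -0.01936302  0.05819639
  0.06292412  0.06516364  0.0673431 ]
  return _methods._mean(a, axis=axis, dtype=dtype,
  ret = ret.dtype.type(ret / rcount)
```

```bash
cat > mv.py <<'E'
from h import *
C=np.array([.6141,-.0815]);PTR=170.8
def rot(phi,tilt=0):
    """tool x horizontal-ish at angle phi(deg), tool down; tilt (deg): tool z leans toward tool +x"""
    a=np.radians(phi);x=np.array([np.cos(a),np.sin(a),0]);z=np.array([0,0,-1.]);y=np.cross(z,x)
    return R.from_matrix(np.c_[x,y,z])*R.from_euler("y",tilt,degrees=True)
def rows(p,r,targets):
    """targets: list of (pos,R) one per row"""
    out=[]
    for tp,tr in targets:
        d=np.round(r.inv().apply(np.array(tp)-p)*1000,1);w=np.round((r.inv()*tr).as_rotvec(),4)
        p=p+r.apply(d/1000);r=r*R.from_rotvec(w);out+=[float(v)+0. for v in (*d,*w)]
    return out,p,r
def seg(p,r,tp,tr,n):
    w=(r.inv()*tr).as_rotvec();return [(p+(np.array(tp)-p)*k/n,r*R.from_rotvec(w*k/n)) for k in range(1,n+1)]
def cur():
    o=bot.get_obs();return o["eef_pos"],R.from_quat(o["tool_rot"]),o
def show(out):
    for i in range(0,len(out),6):print(",".join(f"{v:g}" for v in out[i:i+6])+",")
E
python3 - <<'E'
from mv import *
p,r,o=cur();A=np.radians(122.75)
t=(*(C+.172*np.array([np.cos(A),np.sin(A)])),.22);print(t,r.as_matrix().round(3))
# rotation the + way through 101.65deg
T=[]
for k in range(1,15):
    T.append((p+(np.array(t)-p)*k/14,rot(21.1+101.65*k/14)))
out,_,_=rows(p,r,T);show(out)
E
```

```text
(np.float64(0.521052390924705), np.float64(0.0631587102298755), 0.22) [[ 0.933  0.36   0.   ]
 [ 0.36  -0.933 -0.   ]
 [-0.     0.    -1.   ]]
36.4,-26.5,1.6,0.0001,0,-0.1272,
39.4,-21.8,1.6,0,0,-0.1267,
41.8,-16.5,1.6,0,0,-0.1268,
43.6,-11.2,1.6,0,0,-0.1267,
44.7,-5.5,1.6,0,0,-0.1267,
45,0.2,1.6,0,0,-0.1267,
44.7,5.8,1.6,0,0,-0.1268,
43.5,11.4,1.6,0,0,-0.1267,
41.7,16.9,1.5,0,0,-0.1267,
39.3,22,1.6,0,0,-0.1267,
36.2,26.7,1.6,0,0,-0.1267,
32.5,31.2,1.6,0,0,-0.1268,
28.3,34.9,1.6,0,0,-0.1267,
23.7,38.3,1.6,0,0,-0.1267,
```

Call:
play_rows --plan '[36.4, -26.5, 1.6, 0, 0, -0.127, 39.4, -21.8, 1.6, 0, 0, -0.127, 41.8, -16.5, 1.6, 0, 0, -0.127, 43.6, -11.2, 1.6, 0, 0, -0.127, 44.7, -5.5, 1.6, 0, 0, -0.127, 45, 0.2, 1.6, 0, 0, -0.127, 44.7, 5.8, 1.6, 0, 0, -0.127, 43.5, 11.4, 1.6, 0, 0, -0.127, 41.7, 16.9, 1.5, 0, 0, -0.127, 39.3, 22, 1.6, 0, 0, -0.127, 36.2, 26.7, 1.6, 0, 0, -0.127, 32.5, 31.2, 1.6, 0, 0, -0.127, 28.3, 34.9, 1.6, 0, 0, -0.127, 23.7, 38.3, 1.6, 0, 0, -0.127, 0, 0, 0, 0, 0, 0]' --hand 60

```text
clock: 3.08
eef_pos: [0.5214, 0.0661, 0.2194]
tool_rot: [0.476, 0.88, 0.0, -0.0]
ft_force: [-0.1, -0.6, 0.2]
grip_width: 0.0513
```

Run:
```python
from mv import *
p,r,o=cur();print(p,o["joint_pos"].round(3),np.degrees(np.arctan2(*r.as_matrix()[[1,0],0])))
c=bot.camera("wrist");cv2.imwrite("pics/w1.png",c["frame"]);P,u,v=pts(c)
m=(P[:,2]>.143)&(P[:,2]<.156)&(np.hypot(P[:,0]-.521,P[:,1]-.063)<.03)
print(m.sum(),P[m].mean(0),P[m].min(0),P[m].max(0),u[m].mean(),v[m].mean())
```

```text
[0.52143217 0.06606484 0.21935694] [0.126 0.302 0.027 1.296 0.    1.117] 123.1826743911849
603 [0.52027196 0.0639688  0.14985356] [0.51210456 0.05465678 0.14308299] [0.52978046 0.07160186 0.15268126] 318.25041459369817 218.83582089552237
```

View pics/w1.png

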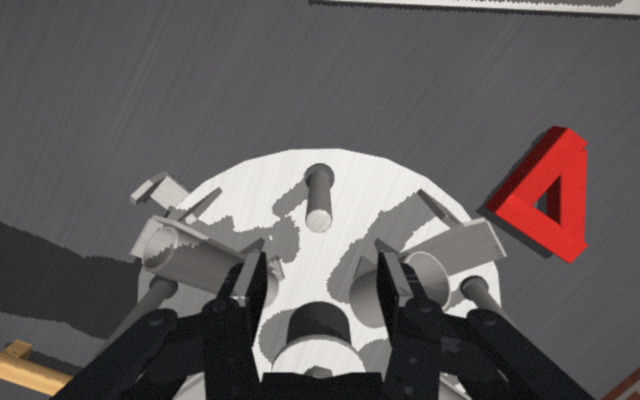

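Run:
```python
from mv import *
p,r,o=cur()
def post(a):return np.r_[C+.172*np.array([np.cos(np.radians(a)),np.sin(np.radians(a))]),.132]
a0=122.75;o1,p,r=rows(p,r,seg(p,r,post(a0),rot(a0),5));show(o1)
print()
s=np.linspace(0,1,41)[1:]
e=np.clip((np.cumsum(np.minimum(np.minimum(np.arange(1,41),np.arange(40,0,-1)),6))),0,None);e=e/e[-1]
T=[(post(a0+155.7*k),rot(a0+155.7*k)) for k in e]
out,p,r=rows(p,r,T);show(out[:120]);print();show(out[120:]);print(p)
```

```text
-0.3,0,17.5,-0.0002,0,0.001,
-0.3,-0.1,17.5,-0.0002,-0.0001,0.0011,
-0.4,0,17.5,-0.0002,0,0.001,
-0.3,-0.1,17.5,-0.0002,0,0.001,
-0.3,-0.1,17.5,-0.0002,-0.0001,0.001,

0,-2.2,0,0,0,-0.0129,
-0.1,-4.4,0,0,0,-0.0259,
-0.1,-6.7,0,0,0,-0.0388,
-0.2,-8.9,0,0,0,-0.0518,
-0.4,-11.1,0,0,0,-0.0647,
-0.5,-13.4,0,0,0,-0.0776,
-0.5,-13.3,0,0,0,-0.0777,
-0.6,-13.4,0,0,0,-0.0776,
-0.5,-13.3,0,0,0,-0.0776,
-0.5,-13.3,0,0,0,-0.0777,
-0.5,-13.4,0,0,0,-0.0776,
-0.5,-13.3,0,0,0,-0.0777,
-0.5,-13.4,0,0,0,-0.0776,
-0.6,-13.3,0,0,0,-0.0776,
-0.5,-13.3,0,0,0,-0.0777,
-0.5,-13.4,0,0,0,-0.0776,
-0.5,-13.3,0,0,0,-0.0777,
-0.5,-13.4,0,0,0,-0.0776,
-0.6,-13.3,0,0,0,-0.0777,
-0.5,-13.4,0,0,0,-0.0776,

-0.5,-13.3,0,0,0,-0.0776,
-0.5,-13.3,0,0,0,-0.0777,
-0.5,-13.4,0,0,0,-0.0776,
-0.6,-13.3,0,0,0,-0.0777,
-0.5,-13.4,0,0,0,-0.0776,
-0.5,-13.3,0,0,0,-0.0777,
-0.5,-13.3,0,0,0,-0.0776,
-0.5,-13.4,0,0,0,-0.0776,
-0.5,-13.3,0,0,0,-0.0777,
-0.6,-13.4,0,0,0,-0.0776,
-0.5,-13.3,0,0,0,-0.0777,
-0.5,-13.3,0,0,0,-0.0776,
-0.5,-13.4,0,0,0,-0.0777,
-0.5,-13.3,0,0,0,-0.0776,
-0.5,-13.4,0,0,0,-0.0776,
-0.4,-11.1,0,0,0,-0.0647,
-0.2,-8.9,0,0,0,-0.0518,
-0.2,-6.7,0,0,0,-0.0388,
0,-4.4,0,0,0,-0.0259,
0,-2.2,0,0,0,-0.0129,
[ 0.63933561 -0.25168372  0.13196521]
```

Call:
play_rows --plan '[-0.3, 0, 17.5, 0, 0, 0.001, -0.3, 0, 17.5, 0, 0, 0.001, -0.4, 0, 17.5, 0, 0, 0.001, -0.3, -0.1, 17.5, 0, 0, 0.001, -0.3, -0.1, 17.5, 0, 0, 0.001, 0, 0, 0, 0, 0, 0]'

```text
clock: 3.88
eef_pos: [0.5192, 0.0609, 0.1315]
tool_rot: [0.481, 0.877, -0.001, -0.001]
ft_force: [-0.7, 0.2, 0.5]
grip_width: 0.0508
```

Call:
play_rows --plan '[0, 0, 0, 0, 0, 0, 0, 0, 0, 0, 0, 0, 0, 0, 0, 0, 0, 0, 0, 0, 0, 0, 0, 0, 0, 0, 0, 0, 0, 0]' --hand 24

```text
clock: 4.5
eef_pos: [0.521, 0.0623, 0.1326]
tool_rot: [0.48, 0.877, 0.0, 0.0]
ft_force: [-0.9, 0.5, -0.7]
grip_width: 0.0206
```

Call:
play_rows --plan '[0, -2.2, 0, 0, 0, -0.0129, -0.1, -4.4, 0, 0, 0, -0.0259, -0.1, -6.7, 0, 0, 0, -0.0388, -0.2, -8.9, 0, 0, 0, -0.0518, -0.4, -11.1, 0, 0, 0, -0.0647, -0.5, -13.4, 0, 0, 0, -0.0776, -0.5, -13.3, 0, 0, 0, -0.0777, -0.6, -13.4, 0, 0, 0, -0.0776, -0.5, -13.3, 0, 0, 0, -0.0776, -0.5, -13.3, 0, 0, 0, -0.0777, -0.5, -13.4, 0, 0, 0, -0.0776, -0.5, -13.3, 0, 0, 0, -0.0777, -0.5, -13.4, 0, 0, 0, -0.0776, -0.6, -13.3, 0, 0, 0, -0.0776, -0.5, -13.3, 0, 0, 0, -0.0777, -0.5, -13.4, 0, 0, 0, -0.0776, -0.5, -13.3, 0, 0, 0, -0.0777, -0.5, -13.4, 0, 0, 0, -0.0776, -0.6, -13.3, 0, 0, 0, -0.0777, -0.5, -13.4, 0, 0, 0, -0.0776]'

```text
clock: 7.0
eef_pos: [0.4521, -0.1425, 0.1326]
tool_rot: [-0.18, 0.984, 0.001, -0.0]
ft_force: [0.5, 3.2, 0.5]
grip_width: 0.0206
```

Call:
play_rows --plan '[-0.5, -13.3, 0, 0, 0, -0.0776, -0.5, -13.3, 0, 0, 0, -0.0777, -0.5, -13.4, 0, 0, 0, -0.0776, -0.6, -13.3, 0, 0, 0, -0.0777, -0.5, -13.4, 0, 0, 0, -0.0776, -0.5, -13.3, 0, 0, 0, -0.0777, -0.5, -13.3, 0, 0, 0, -0.0776, -0.5, -13.4, 0, 0, 0, -0.0776, -0.5, -13.3, 0, 0, 0, -0.0777, -0.6, -13.4, 0, 0, 0, -0.0776, -0.5, -13.3, 0, 0, 0, -0.0777, -0.5, -13.3, 0, 0, 0, -0.0776, -0.5, -13.4, 0, 0, 0, -0.0777, -0.5, -13.3, 0, 0, 0, -0.0776, -0.5, -13.4, 0, 0, 0, -0.0776, -0.4, -11.1, 0, 0, 0, -0.0647, -0.2, -8.9, 0, 0, 0, -0.0518, -0.2, -6.7, 0, 0, 0, -0.0388, 0, -4.4, 0, 0, 0, -0.0259, 0, -2.2, 0, 0, 0, -0.0129]'

```text
clock: 9.5
eef_pos: [0.6385, -0.2528, 0.1321]
tool_rot: [0.757, -0.653, -0.0, 0.0]
ft_force: [-2.2, -0.2, 0.3]
grip_width: 0.0205
```

Call:
play_rows --plan '[0, 0, 0, 0, 0, 0, 0, 0, 0, 0, 0, 0, 0, 0, 0, 0, 0, 0, 0, 0, 0, 0, 0, 0]'

```text
clock: 10.0
eef_pos: [0.6388, -0.2527, 0.1327]
tool_rot: [0.757, -0.654, 0.0, -0.0]
ft_force: [-1.1, 0.1, -0.1]
grip_width: 0.0206
```

Run:
```python
from geo import *
from mv import cur,C
p,r,o=cur();print(o["joint_pos"].round(3),np.degrees(np.arctan2(p[1]-C[1],p[0]-C[0])))
for n in ("scene","side"):
    c=bot.camera(n);cv2.imwrite(f"pics/{n}2.png",c["frame"]);np.savez(f"{n}2.npz",**c)
    P,s=rack(c);print(n,s,posts(P,C))
    rr=np.hypot(P[:,0]-C[0],P[:,1]-C[1]);a=np.degrees(np.arctan2(P[:,1]-C[1],P[:,0]-C[0]))%360
    Q=P[(rr>.06)&(rr<.2)&(abs(a-171)<22)&(P[:,2]>.09)]
    def res(p):
        A=p[0];d=np.array([np.cos(A)*np.cos(np.radians(35)),np.sin(A)*np.cos(np.radians(35)),np.sin(np.radians(35))])
        w=Q-np.array([C[0]+.13*np.cos(A),C[1]+.13*np.sin(A),.118+p[1]]);w=w-np.outer(w@d,d);return np.linalg.norm(w,axis=1)-p[2]
    o=least_squares(res,[np.radians(171),0,.024],loss="soft_l1",f_scale=.001).x
    print(len(Q),"ang",np.degrees(o[0]),"dz",o[1],"D",2*o[2],np.median(abs(res(o))))
    t=P[(rr>.215)&(rr<.245)&(abs(a-170)<12)&(P[:,2]>.035)&(P[:,2]<.068)]
    if len(t):print("tip",len(t),t.mean(0),np.degrees(np.arctan2(t[:,1].mean()-C[1],t[:,0].mean()-C[0])))
```

```text
[-0.377  0.675  0.398  1.294  0.    -2.093] -81.78772002057202
scene [ 0.61332843 -0.0812213   0.19916508] (np.float64(61.979212785323085), np.int64(656))
805 ang 170.93159374897343 dz -0.0023232055094288277 D 0.05450461632441508 0.0024836965779457057
tip 46 [ 0.38924983 -0.03608109  0.05032449] 168.5801266717586
side [ 0.61490972 -0.08213938  0.19900114] (np.float64(62.22870056391119), np.int64(969))
1556 ang 169.984323037329 dz 0.001224361540188323 D 0.04769706599796417 0.0008427188270523512
tip 55 [ 0.38854717 -0.04532019  0.05055621] 170.88709623485698
```

View pics/side2.png

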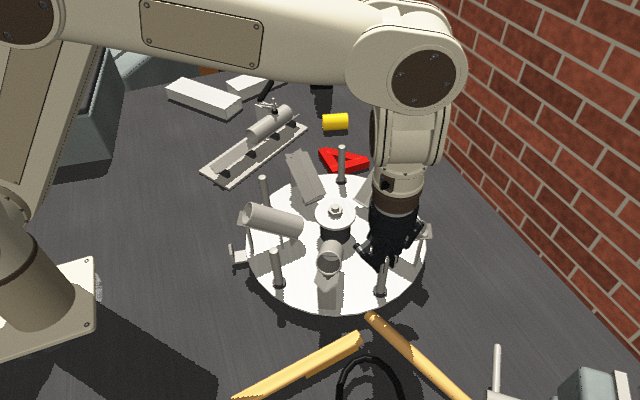

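Call:
play_rows --plan '[0, -0.8, 0, 0, 0, 0, 0, -0.8, 0, 0, 0, 0, 0, 0, 0, 0, 0, 0, 0, 0, 0, 0, 0, 0, 0, 0, 0, 0, 0, 0, 0, 1.2, 0, 0, 0, 0, 0, 0, 0, 0, 0, 0, 0, 0, 0, 0, 0, 0]' --hand 30

```text
clock: 11.1
eef_pos: [0.6392, -0.2528, 0.1325]
tool_rot: [0.757, -0.654, 0.0, -0.0]
ft_force: [0.3, -0.5, -0.3]
grip_width: 0.0261
```

Call:
play_rows --plan '[0, 0, -12, 0, 0, 0, 0, 0, -22, 0, 0, 0, 0, 0, -30, 0, 0, 0, 0, 0, -30, 0, 0, 0, 0, 0, -30, 0, 0, 0, 0, 0, -15, 0, 0, 0]'

```text
clock: 11.85
eef_pos: [0.6399, -0.253, 0.2752]
tool_rot: [0.757, -0.654, 0.002, -0.001]
ft_force: [1.0, 0.0, 0.0]
grip_width: 0.0255
```

Run:
```python
from mv import *
p,r,o=cur();print(p,o["ft_force"])
# target: above pipe, yaw 170.8, tool vertical
A=np.radians(PTR);t=np.r_[C+.06*np.array([np.cos(A),np.sin(A)]),.33]
phi=np.degrees(np.arctan2(*r.as_matrix()[[1,0],0]))%360;print(phi)
T=[(p+(t-p)*k/14,rot(phi+(PTR-phi)*k/14)) for k in range(1,15)]
out,p,r=rows(p,r,T);show(out)
```

```text
[ 0.63990287 -0.25303175  0.27519304] [1.03618433 0.03710631 0.03322106]
278.3534288506116
-13.7,4.1,-4,-0.0044,-0.0021,0.1341,
-13,5.9,-3.9,0,0,0.1341,
-12.1,7.6,-3.9,0,0,0.1341,
-10.9,9.2,-3.9,0,0,0.134,
-9.7,10.5,-3.9,0,0,0.1341,
-8.1,11.8,-3.9,0,0,0.1341,
-6.6,12.7,-4,0,0,0.1341,
-4.7,13.5,-3.9,0,0,0.1341,
-2.9,14,-3.9,0,0,0.1341,
-1,14.2,-3.9,0,0,0.134,
0.9,14.3,-3.9,0,0,0.1341,
2.8,14,-3.9,0,0,0.1341,
4.6,13.5,-3.9,0,0,0.1341,
6.4,12.8,-4,0,0,0.1341,
```

Call:
play_rows --plan '[-13.7, 4.1, -4, 0, 0, 0.134, -13, 5.9, -4, 0, 0, 0.134, -12.1, 7.6, -4, 0, 0, 0.134, -10.9, 9.2, -4, 0, 0, 0.134, -9.7, 10.5, -4, 0, 0, 0.134, -8.1, 11.8, -4, 0, 0, 0.134, -6.6, 12.7, -4, 0, 0, 0.134, -4.7, 13.5, -4, 0, 0, 0.134, -2.9, 14, -4, 0, 0, 0.134, -1, 14.2, -4, 0, 0, 0.134, 0.9, 14.3, -4, 0, 0, 0.134, 2.8, 14, -4, 0, 0, 0.134, 4.6, 13.5, -4, 0, 0, 0.134, 6.4, 12.8, -4, 0, 0, 0.134, 0, 0, 0, 0, 0, 0, 0, 0, 0, 0, 0, 0]' --hand 100

```text
clock: 13.85
eef_pos: [0.5543, -0.072, 0.328]
tool_rot: [0.079, 0.997, -0.0, 0.0]
ft_force: [-0.1, -0.1, 0.1]
grip_width: 0.0853
```

Run:
```python
from geo import *
from mv import cur,C
p,r,o=cur();print(p,o["joint_pos"].round(3))
for n in ("wrist","side","scene"):
    c=bot.camera(n);cv2.imwrite(f"pics/{n}3.png",c["frame"]);np.savez(f"{n}3.npz",**c)
    P,u,v=pts(c)
    try:print(n,rack(c)[1],posts(P,C))
    except Exception as e:print(n,e)
    rr=np.hypot(P[:,0]-C[0],P[:,1]-C[1]);a=np.degrees(np.arctan2(P[:,1]-C[1],P[:,0]-C[0]))%360
    Q=P[(rr>.06)&(rr<.2)&(abs(a-171)<17)&(P[:,2]>.1)&(P[:,2]<.178)]
    if len(Q)<50:continue
    def res(p):
        A=p[0];d=np.array([np.cos(A)*np.cos(np.radians(35)),np.sin(A)*np.cos(np.radians(35)),np.sin(np.radians(35))])
        w=Q-np.array([C[0]+.13*np.cos(A),C[1]+.13*np.sin(A),.118+p[1]]);w=w-np.outer(w@d,d);return np.linalg.norm(w,axis=1)-.02415
    o=least_squares(res,[np.radians(171),0],loss="soft_l1",f_scale=.001).x
    print(len(Q),"ang",np.degrees(o[0]),"dz",o[1],np.median(abs(res(o))))
    t=P[(rr>.215)&(rr<.245)&(abs(a-170)<12)&(P[:,2]>.035)&(P[:,2]<.068)]
    if len(t):print("tip",len(t),t.mean(0),np.degrees(np.arctan2(t[:,1].mean()-C[1],t[:,0].mean()-C[0])))
```

```text
[ 0.55429595 -0.07204905  0.32796481] [-0.129  0.346  0.37   1.593 -0.     0.029]
wrist [ 0.61385472 -0.08228841  0.19885148] (np.float64(61.774007294453), np.int64(4129))
6909 ang 170.08034796202608 dz 0.0005601508200654249 0.0004678999486396815
tip 93 [ 0.39132285 -0.0393439   0.04327296] 169.28462319253802
side [ 0.61453657 -0.08249003  0.19866258] (np.float64(61.77149005075683), np.int64(1366))
1460 ang 169.88870905943463 dz 0.0009680596805953839 0.0008617221303460557
tip 56 [ 0.38850564 -0.04586187  0.05069066] 171.02292032998736
scene [ 0.61314388 -0.0809515   0.19927418] (np.float64(61.97664232797112), np.int64(692))
669 ang 169.63436307905826 dz 0.0004495417635885931 0.001627991773724042
tip 50 [ 0.3887572  -0.03619592  0.04828721] 168.63249872263245
```

View pics/wrist3.png

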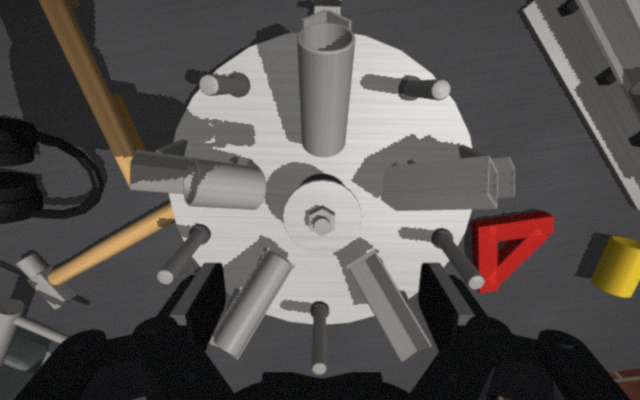

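Run:
```python
from h import *
C=np.array([.6141,-.0815])
A=np.radians(170.8);ra=np.array([np.cos(A),np.sin(A)]);ta=np.array([-ra[1],ra[0]])
for f in ("side0","side3","scene0","scene3","wrist3"):
    P,u,v=pts(dict(np.load(f+".npz")));r=(P[:,:2]-C)@ra;t=(P[:,:2]-C)@ta
    for zl,zh in ((.01,.03),(.03,.048),(.048,.07)):
        m=(r>.203)&(r<.24)&(abs(t)<.035)&(P[:,2]>zl)&(P[:,2]<zh)
        if m.sum()>5:print(f,zl,m.sum(),"t",np.percentile(t[m],[0,5,50,95,100]).round(4),"r",np.percentile(r[m],[5,95]).round(3),"pix",u[m].mean().round(),v[m].mean().round())
import cv2
a=cv2.imread("pics/scene3.png")[110:230,250:400];b=cv2.imread("pics/side3.png")[190:310,210:360];c=cv2.imread("pics/wrist3.png")[0:120,260:410]
cv2.imwrite("pics/ptr3.png",cv2.resize(np.hstack([b,c,a]),None,fx=1.77,fy=1.77*1.5,interpolation=cv2.INTER_CUBIC))
```

```text
side0 0.01 151 t [-0.0226 -0.0185 -0.0015  0.0102  0.0115] r [0.205 0.228] pix 238.0 257.0
side0 0.03 30 t [-0.0181 -0.0149  0.0068  0.0105  0.0114] r [0.226 0.232] pix 232.0 254.0
side0 0.048 34 t [-0.0137 -0.0108 -0.      0.0066  0.011 ] r [0.226 0.232] pix 230.0 248.0
side3 0.01 153 t [-0.0222 -0.0184 -0.0023  0.01    0.0111] r [0.204 0.228] pix 238.0 257.0
side3 0.03 31 t [-0.0188 -0.0137  0.0078  0.0107  0.011 ] r [0.226 0.231] pix 232.0 254.0
side3 0.048 33 t [-0.0145 -0.0132 -0.0009  0.0063  0.0078] r [0.226 0.232] pix 230.0 248.0
scene3 0.01 36 t [-0.0214 -0.0208 -0.012   0.0001  0.0032] r [0.219 0.233] pix 336.0 162.0
scene3 0.03 28 t [-0.0211 -0.0205 -0.0096  0.0009  0.0017] r [0.226 0.232] pix 336.0 158.0
scene3 0.048 27 t [-0.021  -0.0194 -0.0078  0.0031  0.0042] r [0.227 0.235] pix 336.0 154.0
wrist3 0.01 190 t [-0.0199 -0.0188 -0.0044  0.0094  0.01  ] r [0.221 0.227] pix 327.0 8.0
wrist3 0.03 105 t [-0.02   -0.0188 -0.0048  0.0085  0.0097] r [0.226 0.227] pix 327.0 2.0
wrist3 0.048 18 t [-0.0184 -0.0175 -0.0094  0.0023  0.0051] r [0.226 0.227] pix 331.0 0.0
```

View pics/ptr3.png

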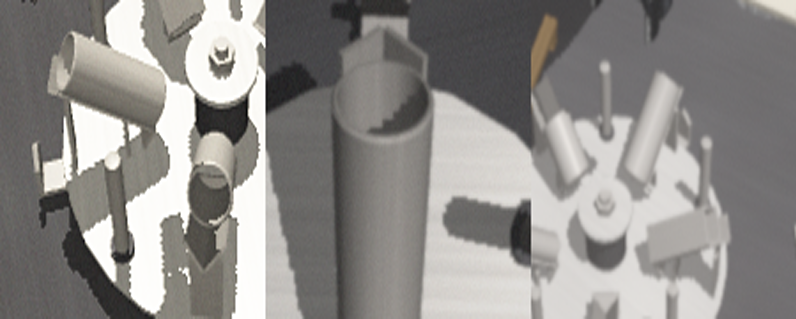

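```bash
cat >> mv.py <<'E'
PA=170.0;_a=np.radians(PA);O=np.array([np.cos(_a),np.sin(_a),0]);PC=np.r_[C+.13*O[:2],.1185]
E
python3 - <<'E'
from mv import *
p,r,o=cur();Rt=rot(PA,35);n=Rt.as_matrix()[:,2];print(n,PC)
out,p,r=rows(p,r,seg(p,r,PC-.084*n,Rt,9));show(out);print(p)
E
```

```text
[-0.56486252  0.0996005  -0.81915204] [ 0.48607499 -0.05892574  0.1185    ]
2.4,0.2,15.6,-0.0005,0.0678,0.0017,
1.2,0.1,15.6,-0.0006,0.0679,0.0016,
0.3,0.2,15.8,-0.0005,0.0678,0.0017,
-0.9,0.1,15.7,-0.0005,0.0679,0.0016,
-1.9,0.2,15.6,-0.0006,0.0678,0.0017,
-2.9,0.1,15.5,-0.0005,0.0679,0.0016,
-4,0.2,15.2,-0.0005,0.0678,0.0017,
-5,0.1,14.9,-0.0006,0.0679,0.0016,
-6.1,0.1,14.5,-0.0005,0.0678,0.0017,
[ 0.53355342 -0.06731778  0.18730531]
```

Call:
play_rows --plan '[2.4, 0.2, 15.6, -0.0005, 0.068, 0.0017, 1.2, 0.1, 15.6, -0.0005, 0.068, 0.0016, 0.3, 0.2, 15.8, -0.0005, 0.068, 0.0017, -0.9, 0.1, 15.7, -0.0005, 0.068, 0.0016, -1.9, 0.2, 15.6, -0.0005, 0.068, 0.0017, -2.9, 0.1, 15.5, -0.0005, 0.068, 0.0016, -4, 0.2, 15.2, -0.0005, 0.068, 0.0017, -5, 0.1, 14.9, -0.0005, 0.068, 0.0016, -6.1, 0.1, 14.5, -0.0005, 0.0675, 0.0017, 0, 0, 0, 0, 0, 0, 0, 0, 0, 0, 0, 0]'

```text
clock: 15.38
eef_pos: [0.5336, -0.0671, 0.1878]
tool_rot: [0.083, 0.95, 0.026, -0.299]
ft_force: [0.3, 0.1, 0.4]
grip_width: 0.0852
```

Run:
```python
from mv import *
p,r,o=cur();Rt=rot(PA,35);n=Rt.as_matrix()[:,2];print(p,o["joint_pos"].round(3),r.as_matrix()[:,2])
out,p,r=rows(p,r,seg(p,r,PC+.006*n,Rt,8));show(out);print(p)
c=bot.camera("wrist");cv2.imwrite("pics/w4.png",c["frame"])
```

```text
[ 0.53363206 -0.06707845  0.18783015] [-0.137  0.864  0.715  2.031  0.022  0.031] [-0.56429453  0.09970366 -0.81953088]
0,0,11.3,0,0.0001,0,
0,-0.1,11.3,0.0001,0.0001,-0.0001,
-0.1,0,11.3,0,0,0,
0,0,11.3,0,0.0001,0,
0,-0.1,11.3,0,0.0001,-0.0001,
-0.1,0,11.4,0.0001,0.0001,0,
0,0,11.3,0,0.0001,0,
0,0,11.3,0,0.0001,-0.0001,
[ 0.48266743 -0.0582859   0.11356287]
```

View pics/w4.png

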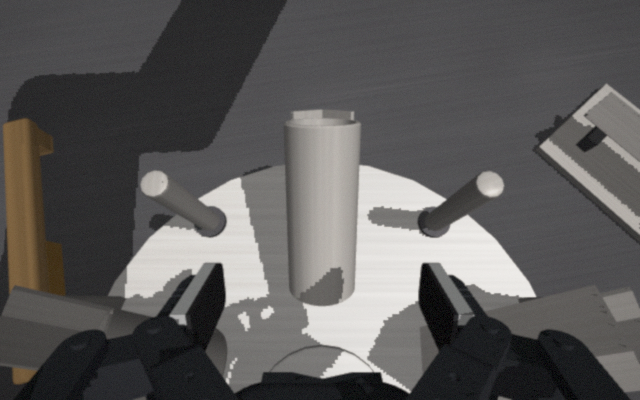

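Call:
play_rows --plan '[0, 0, 11.3, 0, 0, 0, 0, -0.1, 11.3, 0, 0, 0, 0, 0, 11.3, 0, 0, 0, 0, 0, 11.3, 0, 0, 0]'

```text
clock: 15.92
eef_pos: [0.5082, -0.0625, 0.1522]
tool_rot: [0.083, 0.951, 0.026, -0.298]
ft_force: [-0.1, 0.7, -0.4]
grip_width: 0.0853
```

Run:
```python
from mv import *
p,r,o=cur();print(p,o["joint_pos"].round(3),r.as_matrix()[:,2])
```

```text
[ 0.5081684  -0.06249112  0.15221986] [-0.135  0.815  0.527  1.89   0.023  0.032] [-0.56164523  0.09912333 -0.82141901]
```

j4 is moving away from its limit, so I'll continue.

Call:
play_rows --plan '[0, -0.1, 11.3, 0, 0, 0, -0.1, 0, 11.3, 0, 0, 0, 0, 0, 11.3, 0, 0, 0, 0, 0, 11.3, 0, 0, 0, 0, 0, 0, 0, 0, 0, 0, 0, 0, 0, 0, 0]'

```text
clock: 16.68
eef_pos: [0.4827, -0.0581, 0.1141]
tool_rot: [0.083, 0.95, 0.026, -0.299]
ft_force: [-0.2, 0.0, -0.1]
grip_width: 0.0852
```

Run:
```python
from mv import *
p,r,o=cur();print(p,(r.inv().apply(PC-p)*1000).round(1),o["ft_force"])
c=bot.camera("wrist");cv2.imwrite("pics/w5.png",c["frame"])
```

```text
[ 0.48274403 -0.05809159  0.11411713] [-0.3 -0.2 -5.6] [-0.23161729  0.02690917 -0.08140082]
```

View pics/w5.png

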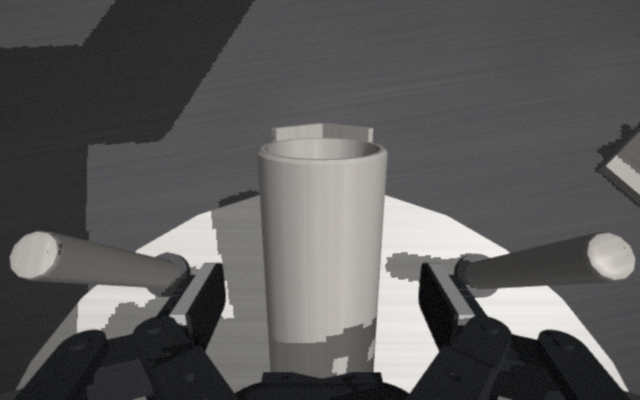

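Call:
play_rows --plan '[0, 0, 0, 0, 0, 0, 0, 0, 0, 0, 0, 0, 0, 0, 0, 0, 0, 0, 0, 0, 0, 0, 0, 0, 0, 0, 0, 0, 0, 0, 0, 0, 0, 0, 0, 0, 0, 0, 0, 0, 0, 0, 0, 0, 0, 0, 0, 0]' --hand 0

```text
clock: 17.73
eef_pos: [0.4828, -0.0581, 0.1138]
tool_rot: [0.083, 0.95, 0.026, -0.299]
ft_force: [2.8, 0.5, 5.0]
grip_width: 0.0465
```

Call:
play_rows --plan '[0, 0, -3, 0, 0, 0, 0, 0, -6, 0, 0, 0, 0, 0, -8, 0, 0, 0, 4.6, 0, -8, 0, 0, 0, 8.6, 0, -12.3, 0, 0, 0, 11.5, 0, -16.4, 0, 0, 0, 11.5, 0, -16.4, 0, 0, 0, 11.5, 0, -16.4, 0, 0, 0, 11.5, 0, -16.4, 0, 0, 0, 5.7, 0, -8.2, 0, 0, 0, 0, 0, 0, 0, 0, 0, 0, 0, 0, 0, 0, 0]'

```text
clock: 19.23
eef_pos: [0.4927, -0.0598, 0.241]
tool_rot: [0.083, 0.95, 0.026, -0.3]
ft_force: [-1.2, -0.5, -4.0]
grip_width: 0.0466
```

Run:
```python
from mv import *
p,r,o=cur();print(p,o["joint_pos"].round(3),o["ft_force"])
for n in("wrist","side"):
    c=bot.camera(n);cv2.imwrite(f"pics/{n}6.png",c["frame"]);np.savez(f"{n}6.npz",**c)
c=dict(np.load("wrist6.npz"));z=c["range_z"]
```

```text
[ 0.49265114 -0.05984893  0.2410379 ] [-0.134  0.742  0.616  2.057  0.023  0.033] [-1.1637917  -0.4976562  -4.04885461]
```

View pics/side6.png

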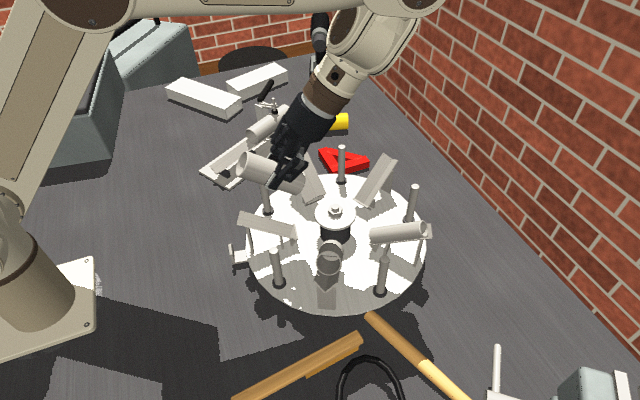

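View pics/wrist6.png

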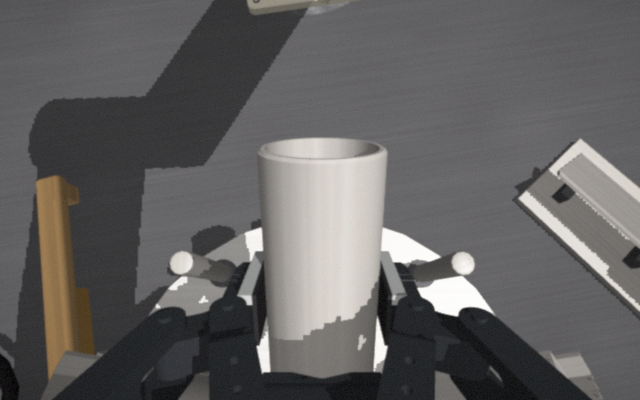

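Run:
```python
from mv import *
from scipy.optimize import least_squares
p,r,o=cur()
P,u,v=pts(dict(np.load("wrist6.npz")));L=r.inv().apply(P-p)
m=(abs(L[:,1])<.022)&(L[:,2]<0)&(L[:,2]>-.034)&(L[:,0]>-.02)&(L[:,0]<.07)
Q=L[m];print(m.sum(),"x ext",np.percentile(Q[:,0],[0,1,99,99.9,100]).round(4))
def f(q):
    d=np.array([1,q[2],q[3]]);d/=np.linalg.norm(d);w=Q-[0,q[0],q[1]];w=w-np.outer(w@d,d);return np.linalg.norm(w,axis=1)-.02415
s=least_squares(f,[0,-.006,0,0],loss="soft_l1",f_scale=.001).x;print("pipe in tool y0,z0,dy,dz",s,np.median(abs(f(s))))
res=[]
for n in ("side0","scene0","side2","side3"):
    P,u,v=pts(dict(np.load(n+".npz")))
    d0=np.array([np.cos(np.radians(31.4)),np.sin(np.radians(31.4)),0]);nn=np.array([-d0[1],d0[0],0]);o0=np.array([.529,.3052,.064])
    W=P-o0;t=W@d0;l=W@nn
    # profile: top height along the axis
    m=(t>-.02)&(t<.075)&(abs(l)<.03)&(P[:,2]>.064)&(P[:,2]<.095);Q=W[m]
    def g(q):
        d=np.array([np.cos(q[0]),np.sin(q[0]),0]);e=np.array([-d[1],d[0],0]);w=Q-q[1]*e-np.array([0,0,q[2]]);w=w-np.outer(w@d,d);return np.linalg.norm(w,axis=1)-.02415
    s=least_squares(g,[np.radians(31.4),0,0],loss="soft_l1",f_scale=.001).x
    print(n,m.sum(),"ang",np.degrees(s[0]),"lat",s[1],"dz",s[2],np.median(abs(g(s))))
    k=(abs(l)<.012)&(t>-.03)&(t<.02)&(P[:,2]>.076);print(" face t:",np.sort(t[k])[[0,3,8,15]].round(4))
    # V edges/trough
    k=(t>-.13)&(t<-.02)&(abs(l)<.03)&(P[:,2]>.04)&(P[:,2]<.06);
    if k.sum()>20:print(" Vedges n",k.sum(),"l",np.percentile(l[k],[1,99]),"z",np.percentile(P[k,2],[99]),"t",t[k].min())
```

```text
23006 x ext [-0.02   -0.0188  0.0594  0.0597  0.0599]
pipe in tool y0,z0,dy,dz [-0.00052612 -0.00591     0.00120052  0.00190835] 0.0002933343800771704
side0 379 ang 31.301745388413146 lat -0.001490676264832655 dz 0.0013356561023778622 0.0009233231817728435
 face t: [-0.0011  0.0006  0.0028  0.0069]
 Vedges n 255 l [-0.02295866  0.02028662] z [0.05194786] t -0.1298863809981105
scene0 404 ang 30.905969591846585 lat 0.0007701445349587745 dz 0.0023335596503529623 0.0012711153807242227
 face t: [-0.0024 -0.0011  0.0015  0.0055]
 Vedges n 259 l [-0.02018107  0.02240167] z [0.05448917] t -0.12922351829244053
side2 382 ang 31.427354628278508 lat -0.0015659991642505756 dz 0.0015449374456175178 0.0009628298516435665
 face t: [-0.0016  0.      0.0014  0.0057]
 Vedges n 247 l [-0.02256101  0.02021071] z [0.05197311] t -0.1297398682465901
side3 376 ang 31.80431893699393 lat -0.0018378400146705364 dz 0.001306963260473953 0.0010701527748883388
 face t: [-0.001   0.0012  0.0024  0.0075]
 Vedges n 245 l [-0.0225926   0.02076897] z [0.05193129] t -0.12973925340271086
```

```bash
cat >> mv.py <<'E'
JA=31.35;_j=np.radians(JA);JD=np.array([np.cos(_j),np.sin(_j),0]);F=np.array([.5285,.3046,.064])
E
python3 - <<'E'
from mv import *
p,r,o=cur();Rt=rot(JA+180,0)
t=F-.071*JD+np.array([0,0,.1-.0059])
t=t+Rt.apply([0,.0005,0])
T=[(p+(np.array([t[0],t[1],.235])-p)*k/12, R.from_rotvec(0*p)) for k in range(1,13)]
w=(r.inv()*Rt).as_rotvec()
T=[(a,r*R.from_rotvec(w*(k+1)/12)) for k,(a,_) in enumerate(T)]
T+=[(np.array([t[0],t[1],.235+(t[2]-.235)*k/4]),Rt) for k in range(1,5)]
out,p,r=rows(p,r,T);show(out);print(p,t)
E
```

```text
5.3,26.5,4.3,0.0184,-0.0488,-0.0582,
3.9,26.9,3.6,0.0184,-0.0489,-0.0583,
2.5,27.2,2.9,0.0184,-0.0488,-0.0582,
1,27.3,2.4,0.0185,-0.0489,-0.0583,
-0.4,27.3,1.8,0.0184,-0.0488,-0.0582,
-2,27.3,1.4,0.0184,-0.0489,-0.0582,
-3.4,27.2,1,0.0184,-0.0488,-0.0583,
-5.1,26.9,0.7,0.0184,-0.0489,-0.0582,
-6.5,26.6,0.5,0.0184,-0.0488,-0.0583,
-8.1,26.2,0.4,0.0185,-0.0489,-0.0582,
-9.5,25.7,0.3,0.0184,-0.0488,-0.0582,
-11.1,25.1,0.4,0.0184,-0.0489,-0.0583,
0,0,19.2,0,0,0,
0,0,19.2,0,0,0,
0,0,19.3,0,0,0,
0,0,19.2,0,0,0,
[0.46764593 0.26810146 0.15809852] [0.4676055  0.26808822 0.1581    ]
```

Call:
play_rows --plan '[5.3, 26.5, 4.3, 0.0184, -0.0488, -0.0582, 3.9, 26.9, 3.6, 0.0184, -0.0489, -0.0583, 2.5, 27.2, 2.9, 0.0184, -0.0488, -0.0582, 1, 27.3, 2.4, 0.0185, -0.0489, -0.0583, -0.4, 27.3, 1.8, 0.0184, -0.0488, -0.0582, -2, 27.3, 1.4, 0.0184, -0.0489, -0.0582, -3.4, 27.2, 1, 0.0184, -0.0488, -0.0583, -5.1, 26.9, 0.7, 0.0184, -0.0489, -0.0582, -6.5, 26.6, 0.5, 0.0184, -0.0488, -0.0583, -8.1, 26.2, 0.4, 0.0185, -0.0489, -0.0582, -9.5, 25.7, 0.3, 0.0184, -0.0488, -0.0582, -11.1, 25.1, 0.4, 0.0184, -0.0489, -0.0583, 0, 0, 19.2, 0, 0, 0, 0, 0, 19.2, 0, 0, 0, 0, 0, 19.3, 0, 0, 0, 0, 0, 19.2, 0, 0, 0, 0, 0, 0, 0, 0, 0, 0, 0, 0, 0, 0, 0]'

```text
clock: 21.58
eef_pos: [0.4679, 0.268, 0.159]
tool_rot: [-0.27, 0.963, -0.0, 0.0]
ft_force: [-0.5, -0.1, -3.0]
grip_width: 0.0465
```

Run:
```python
from mv import *
p,r,o=cur();print(p,r.as_matrix().round(4).tolist(),o["joint_pos"].round(3),o["ft_force"])
t=F-.071*JD;print((r.inv().apply(t-p)*1000).round(1))
for n in("wrist","side","scene"):
    c=bot.camera(n);cv2.imwrite(f"pics/{n}7.png",c["frame"]);np.savez(f"{n}7.npz",**c)
i=cv2.imread("pics/side7.png")[80:230,180:360];j=cv2.imread("pics/scene7.png")[150:300,350:530]
cv2.imwrite("pics/j7.png",cv2.resize(np.hstack([i,j]),None,fx=2.2,fy=2.2,interpolation=cv2.INTER_CUBIC))
```

```text
[0.46788476 0.26797364 0.15902048] [[-0.8539, -0.5204, 0.0012], [-0.5204, 0.8539, -0.0005], [-0.0007, -0.001, -1.0]] [ 5.210e-01  3.660e-01 -4.300e-02  1.161e+00 -1.000e-03 -2.700e-02] [-0.54355202 -0.06019279 -2.95514972]
[ 0.2 -0.2 95. ]
```

View pics/j7.png

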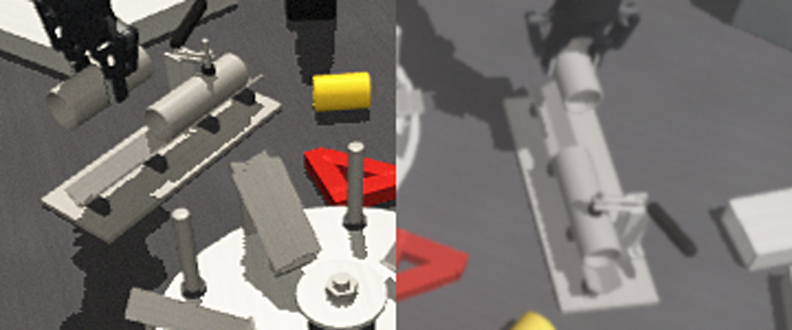

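View pics/wrist7.png

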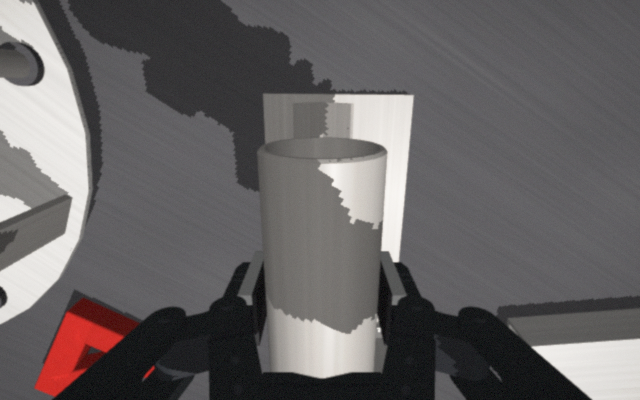

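Run:
```python
from mv import *
from scipy.optimize import least_squares
p,r,_=cur()
P,u,v=pts(dict(np.load("wrist7.npz")))
nn=np.array([-JD[1],JD[0],0]);W=P-F;t=W@JD;l=W@nn
for lo,hi in ((.04,.056),(.02,.04)):
    k=(t>-.16)&(t<-.12)&(P[:,2]>lo)&(P[:,2]<hi)&(abs(l)<.04)
    print(k.sum(),np.percentile(l[k],[0,2,50,98,100]).round(4),t[k].min())
L=r.inv().apply(P-p);m=(abs(L[:,1])<.022)&(L[:,2]<0)&(L[:,2]>-.034)&(L[:,0]>-.02)&(L[:,0]<.07)
Q=W[m]
def fit(Q,z0):
    def g(q):
        d=np.array([np.cos(q[0]),np.sin(q[0]),q[3]]);e=np.array([-d[1],d[0],0]);w=Q-q[1]*e-np.array([0,0,q[2]]);w=w-np.outer(w@d,d);return np.linalg.norm(w,axis=1)-.02415
    s=least_squares(g,[np.radians(31.4),0,z0,0],loss="soft_l1",f_scale=.001).x;return np.degrees(s[0]).round(2),s[1:].round(4)
print("wrist held",fit(Q,.1))
for n in("side7","scene7"):
    P,u,v=pts(dict(np.load(n+".npz")));W=P-F;t=W@JD;l=W@nn
    print(n,"held",fit(W[(abs(l)<.03)&(t<-.09)&(t>-.14)&(P[:,2]>.148)&(P[:,2]<.195)],.1),"clamped",fit(W[(abs(l)<.03)&(t>0)&(t<.07)&(P[:,2]>.064)&(P[:,2]<.092)],0))
```

```text
1010 [-0.0209 -0.0205 -0.0083  0.0208  0.0215] -0.13994365245434068
709 [-0.0097 -0.0089  0.0005  0.0092  0.0106] -0.1398624679503116
wrist held (np.float64(31.27), array([-0.0006,  0.1007,  0.002 ]))
side7 held (np.float64(33.76), array([0.004 , 0.103 , 0.0132])) clamped (np.float64(31.9), array([-0.0016,  0.0006,  0.0155]))
scene7 held (np.float64(18.11), array([-0.0239,  0.1116,  0.059 ])) clamped (np.float64(30.83), array([ 0.0009,  0.0023, -0.0066]))
```

Call:
play_rows --plan '[0, 0.3, 10, 0, 0, 0, 0, 0.2, 18, 0, 0, 0, 0, 0, 20, 0, 0, 0, 0, 0, 20, 0, 0, 0, 0, 0, 14, 0, 0, 0, 0, 0, 8, 0, 0, 0, 0, 0, 3, 0, 0, 0, 0, 0, 0, 0, 0, 0, 0, 0, 0, 0, 0, 0]'

```text
clock: 22.85
eef_pos: [0.4685, 0.2688, 0.0665]
tool_rot: [-0.27, 0.963, -0.0, 0.002]
ft_force: [0.1, -0.1, -3.2]
grip_width: 0.0464
```

Call:
play_rows --plan '[0, 0, 1.5, 0, 0, 0, 0, 0, 1.5, 0, 0, 0, 0, 0, 1.5, 0, 0, 0, 0, 0, 0, 0, 0, 0, 0, 0, 0, 0, 0, 0]'

```text
clock: 23.48
eef_pos: [0.468, 0.2684, 0.0613]
tool_rot: [-0.27, 0.963, -0.0, 0.001]
ft_force: [0.4, 0.1, -3.3]
grip_width: 0.0465
```

Call:
play_rows --plan '[0, 0, 0.8, 0, 0, 0, 0, 0, 0.7, 0, 0, 0, 0, 0, 0, 0, 0, 0, 0, 0, 0, 0, 0, 0]'

```text
clock: 23.98
eef_pos: [0.468, 0.2684, 0.0598]
tool_rot: [-0.27, 0.963, -0.0, 0.001]
ft_force: [-0.2, 0.8, -3.2]
grip_width: 0.0463
```

Call:
play_rows --plan '[0, 0, 0.5, 0, 0, 0, 0, 0, 0.5, 0, 0, 0, 0, 0, 0, 0, 0, 0, 0, 0, 0, 0, 0, 0]'

```text
clock: 24.48
eef_pos: [0.4682, 0.2685, 0.0596]
tool_rot: [-0.27, 0.963, -0.0, 0.001]
ft_force: [-2.6, -1.9, 6.4]
grip_width: 0.0466
```

Call:
play_rows --plan '[-1, 0, -0.3, 0, 0, 0, -2, 0, 0, 0, 0, 0, -2, 0, 0, 0, 0, 0, -1.5, 0, 0, 0, 0, 0, -1, 0, 0, 0, 0, 0, 0, 0, 0, 0, 0, 0, 0, 0, 0, 0, 0, 0]'

```text
clock: 25.35
eef_pos: [0.4718, 0.2704, 0.0595]
tool_rot: [-0.27, 0.963, -0.001, -0.002]
ft_force: [-8.2, -5.4, 10.9]
grip_width: 0.0467
```

Call:
play_rows --plan '[0, 0, -0.4, 0, 0, 0, 0, 0, -0.3, 0, 0, 0, 0, 0, 0, 0, 0, 0, 0, 0, 0, 0, 0, 0]'

```text
clock: 25.85
eef_pos: [0.4737, 0.2716, 0.0596]
tool_rot: [-0.27, 0.963, -0.001, 0.0]
ft_force: [-3.0, -3.4, 2.3]
grip_width: 0.0465
```

Run:
```python
from mv import *
p,r,o=cur();print(p,((p-F)@JD*1000).round(2),o["ft_force"]@JD,r.as_matrix()[2].round(4))
P,u,v=pts(bot.camera("wrist"));
L=r.inv().apply(P-p);m=(abs(L[:,1])<.022)&(L[:,2]<0)&(L[:,2]>-.034)&(L[:,0]>-.02)&(L[:,0]<.075)
Q=L[m];print("x ext",np.percentile(Q[:,0],[0,1,99,99.9,100]).round(4))
W=P[m]-F;print("near end t",np.percentile(W@JD,[0,.1]))
```

```text
[0.47372493 0.27161451 0.05960627] -63.94 -4.362825594217626 [ 4.0e-04 -1.6e-03 -1.0e+00]
x ext [-0.02   -0.0188  0.0594  0.0597  0.0599]
near end t [-0.12381788 -0.12362468]
```

Call:
play_rows --plan '[-0.8, 0, -0.2, 0, 0, 0, -0.8, 0, 0, 0, 0, 0, -0.8, 0, 0, 0, 0, 0, 0, 0, 0, 0, 0, 0, 0, 0, 0, 0, 0, 0]'

```text
clock: 26.52
eef_pos: [0.4766, 0.2737, 0.0598]
tool_rot: [-0.27, 0.963, -0.0, 0.001]
ft_force: [-0.5, -0.9, -2.6]
grip_width: 0.0469
```

Call:
play_rows --plan '[-0.8, 0, 0, 0, 0, 0, -0.7, 0, 0, 0, 0, 0, 0, 0, 0, 0, 0, 0, 0, 0, 0, 0, 0, 0]'

```text
clock: 27.02
eef_pos: [0.4766, 0.2737, 0.0598]
tool_rot: [-0.27, 0.963, -0.001, -0.0]
ft_force: [-3.6, -3.2, -0.1]
grip_width: 0.0466
```

Call:
play_rows --plan '[-0.8, 0, 0, 0, 0, 0, -0.7, 0, 0, 0, 0, 0, 0, 0, 0, 0, 0, 0, 0, 0, 0, 0, 0, 0]'

```text
clock: 27.52
eef_pos: [0.4766, 0.2738, 0.0597]
tool_rot: [-0.27, 0.963, -0.001, -0.002]
ft_force: [-7.3, -4.9, 2.3]
grip_width: 0.0467
```

Call:
play_rows --plan '[-0.8, 0, 0, 0, 0, 0, -0.7, 0, 0, 0, 0, 0, 0, 0, 0, 0, 0, 0, 0, 0, 0, 0, 0, 0]'

```text
clock: 28.02
eef_pos: [0.4766, 0.2738, 0.0597]
tool_rot: [-0.27, 0.963, -0.001, -0.003]
ft_force: [-10.7, -7.0, 5.9]
grip_width: 0.0468
```

Call:
play_rows --plan '[0.8, 0, 0, 0, 0, 0, 0.7, 0, 0, 0, 0, 0, 0, 0, 0, 0, 0, 0, 0, 0, 0, 0, 0, 0]'

```text
clock: 28.52
eef_pos: [0.4766, 0.2738, 0.0597]
tool_rot: [-0.27, 0.963, -0.001, -0.002]
ft_force: [-7.0, -4.8, 3.7]
grip_width: 0.0468
```

Call:
play_rows --plan '[0, 0, 0, 0, 0, 0, 0, 0, 0, 0, 0, 0, 0, 0, 0, 0, 0, 0, 0, 0, 0, 0, 0, 0, 0, 0, 0, 0, 0, 0]' --hand 75

```text
clock: 29.15
eef_pos: [0.4792, 0.2753, 0.0601]
tool_rot: [-0.27, 0.963, -0.0, 0.001]
ft_force: [0.2, 0.9, -0.7]
grip_width: 0.0639
```

Run:
```python
from mv import *
p,r,o=cur();print(p,((p-F)@JD*1000).round(2),o["ft_force"],r.as_matrix()[2].round(4))
c=bot.camera("wrist");cv2.imwrite("pics/w8.png",c["frame"])
```

```text
[0.47916574 0.2753104  0.06007999] -57.37 [ 0.21915103  0.87210713 -0.65147768] [-0.0018 -0.001  -1.    ]
```

View pics/w8.png

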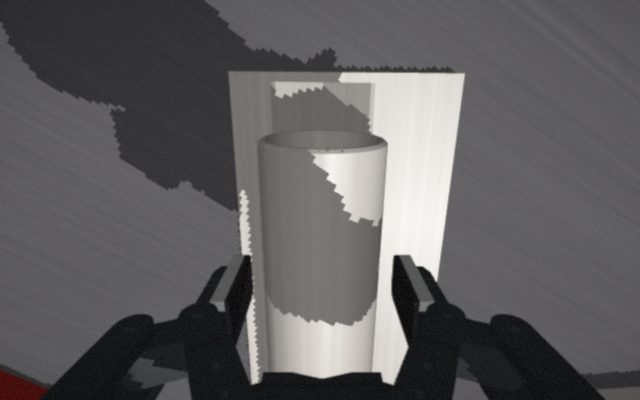

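Released, with the fingers clear on both sides. Next I'll retreat straight up and check the fit.

Call:
play_rows --plan '[0, 0, -6, 0, 0, 0, 0, 0, -12, 0, 0, 0, 0, 0, -20, 0, 0, 0, 0, 0, -30, 0, 0, 0, 0, 0, -30, 0, 0, 0, 0, 0, -30, 0, 0, 0, 30, 0, -20, 0, 0, 0, 40, 0, -10, 0, 0, 0, 40, 0, 0, 0, 0, 0, 20, 0, 0, 0, 0, 0, 0, 0, 0, 0, 0, 0, 0, 0, 0, 0, 0, 0]'

```text
clock: 30.7
eef_pos: [0.3687, 0.2081, 0.2186]
tool_rot: [-0.27, 0.963, -0.0, 0.002]
ft_force: [-0.2, 0.1, -0.1]
grip_width: 0.0639
```

Run:
```python
from mv import *
p,r,o=cur();print(p,o["ft_force"])
nn=np.array([-JD[1],JD[0],0])
for n in("side","scene"):
    c=bot.camera(n);cv2.imwrite(f"pics/{n}9.png",c["frame"]);P,u,v=pts(c);W=P-F;t=W@JD;l=W@nn
    for a,b in((-.125,-.06),(-.06,-.003),(.003,.07)):
        m=(t>a)&(t<b)&(abs(l)<.022)&(P[:,2]>.066)&(P[:,2]<.096);print(n,a,m.sum(),"ztop",np.percentile(P[m,2],97).round(4),"t",t[m].min().round(4),"l mean",l[m].mean().round(4))
i=cv2.imread("pics/side9.png")[80:230,180:360];j=cv2.imread("pics/scene9.png")[150:300,350:530]
cv2.imwrite("pics/j9.png",cv2.resize(np.hstack([i,j]),None,fx=2.2,fy=2.2,interpolation=cv2.INTER_CUBIC))
```

```text
[0.36869437 0.20813215 0.21863994] [-0.21916794  0.077985   -0.13177174]
side -0.125 278 ztop 0.0911 t -0.1199 l mean -0.008
side -0.06 222 ztop 0.0907 t -0.0598 l mean -0.0092
side 0.003 227 ztop 0.0911 t 0.0031 l mean -0.0091
scene -0.125 255 ztop 0.0932 t -0.122 l mean -0.0036
scene -0.06 260 ztop 0.0929 t -0.0598 l mean -0.0038
scene 0.003 325 ztop 0.0937 t 0.0031 l mean -0.0039
```

View pics/j9.png

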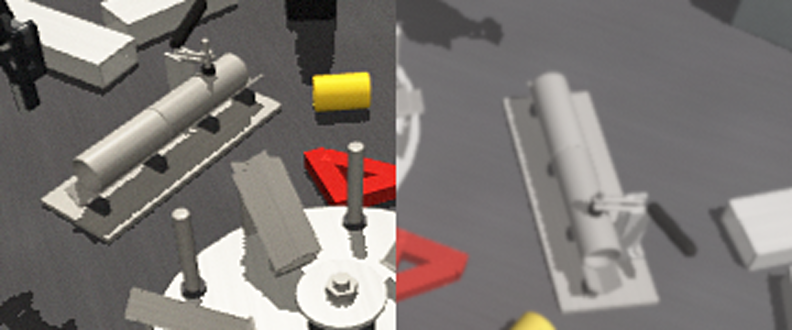

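View pics/side9.png

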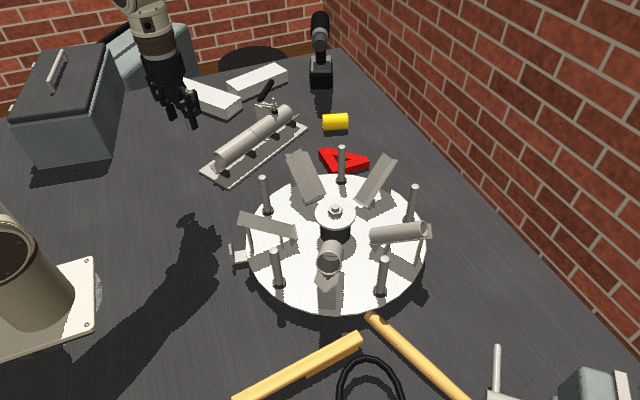

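The seam is closed and the pipes are in line. The near end is at about −120 mm from the face, and the bystanders and the other bays look unchanged. I'm handing the job in.

```bash
python3 -c "
from workcell import bot
print(bot.job_done(), bot.get_obs()['clock'])"
```

```text
the job is handed in; nothing more can be done
the job is handed in; nothing more can be done
```

The long 48.3 mm pipe is in the jig's V, butted against the clamped pipe and released. I handed the job in at about 31 s of the 72 s allowed; no verdict came back.

**What I did**
- **Turning the rack:** I turned it about 155° anticlockwise by a caged post and let it come to rest, then backed off. The pipe's bay stood at about 169.9° and the pointer at about 169.5°.
- **Lifting the pipe:** I gripped it with the tool tilted 35° and lifted it out of its cradle.
- **Placing it:** I levelled it and lowered it into the V until the force showed contact. I then slid it until it stopped dead, with the axial force rising to about 13 N and no further movement, and let go.

**Last checks**
- **Fit:** The pipe's near end is about 120 mm before the joint face (side camera 119.9, scene camera 122). The top heights of the two pipes agree within 1 mm and their sideways positions within about 1 mm. The seam looks closed in both views.
- **Surroundings:** The other three pieces are still in their bays. The hammer, brush and magnet look unmoved in the pictures.
- **Forces:** The highest force I read was about 15 N.

**Disagreements**
- **Pointer angle:** The cameras gave 168.6° to 171.0°. I relied on the wrist view, which showed both edges of the pointer bar.
- **First slide:** It stalled on friction in the V about 6 mm short of the face, so I eased the downward press and carried on.

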